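# Hang the blue bin on the louvre rack

### The job

Hang the blue parts bin on the grey bench rack: lift it over the bare metal rail along the rack's top edge and let it down so that the hooked lip at the back of the bin catches over the rail. Leave it hanging fully down and level in front of the rack, with the whole width of its lip on the rail, and do not disturb the red and yellow bins.

Things in the scene. Friction and masses are not known exactly. Their poses are not given: they have to be found in the camera images.
- blue_bin: Blue open bin, about 0.12 kg; body 80 (x) x 56 (y, grip across) x 75 mm, low front at x=-40, back wall's outer face x=+40. Origin: centre of the underside; x to the back, z up. Sides 70 high for x=-14..40, sloping to 34 in front. Lip behind, 56 wide: underside z=72, then a flange flares down and back, inner face x=47 at z=72 to x=61 at z=43, lowest z=40: gap 7 at top, 21 at its mouth below.
- rail_mid (a point): Middle of the rail: bare metal top edge, 130 mm over the bench, of the fixed grey rack, an upright sheet 4 mm thick, faces at x=-2 and +2. y along the rail, ends at -90 and +90; x level, to the rear; z up. Top 45 mm clear behind; 10 mm high feet reach 43 in front. Lower a bin level, x axes alike, origin 50 mm before this point (43 to 56 catches); it settles about 42 before, 73 below.
- red_bin: Red bin of the same shape, size and origin as the blue one, standing loose on the bench. Not to be disturbed.
- yellow_bin: Yellow bin of the same shape, size and origin as the blue one, standing loose on the bench. Not to be disturbed.

How it is judged (in metres and radians):
At the end, for the whole second after the job is handed in: The blue bin hangs at rest by its lip on the rack's rail, in front of the rack: its origin 25 to 60 mm before and 60 to 84 mm below the rail's top edge and within 65 mm of the rail's middle sideways, less than 12 degrees off upright and its x axis within about 15 degrees of the rail's x (x of blue_bin in the frame of rail_mid between -0.06 and -0.025 m and y of blue_bin in the frame of rail_mid between -0.065 and 0.065 m and z of blue_bin in the frame of rail_mid between -0.084 and -0.06 m and angle between blue_bin's own z axis and vertical below 0.21 rad and angle between the x axis of blue_bin and the x axis of rail_mid, either way round below 0.26 rad and linear speed of blue_bin below 0.02 m/s and angular speed of blue_bin below 0.2 rad/s); the robot touches nothing.
It fails at once if the red bin is disturbed (moved more than 30 mm) (distance of red_bin from where it was at the start of the episode above 0.03 m).
It fails at once if the yellow bin is disturbed (moved more than 30 mm) (distance of yellow_bin from where it was at the start of the episode above 0.03 m).
It also fails if it takes over 37 s, if anything falls off the work surface, if the arm or the gripper's body presses on something with over 40 N, if the wrist force passes 120 N, or if a joint passes its speed limit or range.

### The arm

A 6-joint arm with a two-finger parallel gripper is mounted at the origin on the work surface; the furniture and walls round the work are solid. World frame = base frame: x ahead of the robot, y to its left, z up, the work surface at z = 0. Lengths are in mm, angles in degrees, forces in N, time in s.
With the tool pointing down it reaches from about 325 to 850 mm from the base axis. Payload 15.5 kg.
Tool frame: the origin (TCP) lies at the centre of the arm's flange, where the gripper is bolted on; the fingertips stand 191 mm ahead of it and the grasp point (between the pads) lies 172 mm ahead of it (robot.tip_extent is the distance from the TCP to the fingertips, in mm); z points along the fingers, y is the line along which they close (so a half turn about z gives the same grasp; the last joint's range is limited). The gripper opens to 91 mm and grips with 3 to 60 N. Pads are 32 mm wide; open, the fingers measure 118 mm over their backs; the gripper's body (76 mm by 178 mm) begins 60 mm behind the grasp point.
Start: joints at [-68.612, 28.281, 77.091, -0, 74.628, -5.472], TCP at [282.387, -557.571, 404.715] pointing down, gripper open.
Joint ranges: [-166.48, 166.48], [-47.26, 123.95], [12.59, 153.08], [-70.14, 250.14], [6.76, 159.57], [-176.63, 176.63]. Speed limits (degrees/s): [108.29, 108.29, 147.25, 172.46, 172.46, 172.46].

### API

Orientations are given as a 3x3 rotation matrix whose columns are the frame's x, y, z axes.
In Python, from bench import robot, optics gives the robot as it stands.
- The arm moves only by the tool arm_command, never from a script. Its argument "rows" is a list of rows, each an object with "translation": the shift along the tool's x, y, z in units of 40 mm (1.0 is 40 mm), a list of three; "turn": the turn about the tool's z in units of 6 degrees (1.0 is 6 degrees). A call has 1 to 12 rows; each row shifts and turns the commanded pose from where the row before left it, along the tool's axes as they then stand; what a row does not reach is not made up. A row lasts 1/12 s, in which the tool goes at most 41.7 mm and 7.16 degrees, less where a joint would pass 70% of its speed; a pose out of reach is approached as far as the arm can. A call is refused whole if a number of a shift passes 1 or a number of a turn 1, either way. A call with a gripper value outside its range is refused whole. "claw" is the finger opening in mm, from 0 to 91.2, set as the call begins (left out, the last holds). The fingers move at their own pace and stop on an object; "grip_force" is the grip in N (left out, the last holds). Time passes only in rows, so rows that do not move let the fingers close. It gives the time, the measured TCP pose, the force, the opening and the grip force at its end, in the units of the state.
- robot.read_state(): the state, without advancing time (a new reading comes with each control period).
- optics.grab_frame(name): name is "side" or "top"; returns a dict with "color" (384x512x3 uint8, red, green, blue), "camera_matrix" (3x3 intrinsics, pixels), "k1" (the pictures are not rectified: a ray, as slopes to the right and down, at radius r is drawn at 1 + k1 r^2 times it, then the intrinsics apply), "rvec" (rotation vector, rad) and "tvec" (3), from world to camera coordinates, as OpenCV has them. Camera axes: x right, y down, z forward; pixel columns grow to the right and rows downward; lengths in mm; the calibration is good to about 2 mm. A picture is of the moment at which its call begins. There is no depth.
- robot.sign_off(): hands the job in; it is judged then, once.
Trained networks look in a picture, given as the dict that the camera call returned (one of the last four; its "shot" number tells which), for a name from the list of things; names that differ only in an ending like _2 or _b are one class to them, and where a whole thing is asked for, a point or a joint stands for the part that bears it (a point fixed in the world has none). Each returns a list of dicts, best first, with "score" (0 to 1); they miss things now and then, are a little off and sometimes report something else, mostly with a low value. They report only what shows in the picture. A call takes as long as a camera call.
- optics.spot_in(picture, label): "bbox" ([left, top, right, bottom] in pixels, round what is visible of it).
- optics.trace(picture, label): "pixels" (384x512 bool, what is visible of it) and "bbox" ([left, top, right, bottom] in pixels, round what is visible of it).
The state is a dict: "t": time; "joint_pos": joint angles; "qvel": joint speeds; "effort": joint torques, N m; "position": TCP position; "eef_rot": TCP orientation; "wrist_force": force on the tool from outside, world axes, zero at the start; "ft_torque": the same for the moment, N m; "grip_width": finger opening in mm; "grip_force": force on a finger pad.
Only numpy, scipy, OpenCV 4.12 (cv2) and the standard library are available. Lean on these libraries where they do the work, as an engineer would, in place of code of your own. Each camera call takes 0.05 s, during which the arm holds its last target. There are 200 camera calls.

## Working session

There is one attempt and no reset: what is moved stays moved. The work goes in short steps, Python scripts to look and compute and a tool call to move; the robot and the scene stay as the last step left them, time stands still between calls to the robot, and variables do not carry over. Pictures are saved under pics/ and viewed, at most 10 in all, crops included, and the job is handed in when it is done.

Besides the shell and the picture viewer there is one more tool, called after ">>>" as a command line: name --argument value ..., lists and objects as JSON in quotes. arm_command: Moves the arm, as the interface text tells. Its arguments: {"type":"object","properties":{"rows":{"type":"array"},"claw":{"type":"number"},"grip_force":{"type":"number"}},"required":["rows"]}

```bash
mkdir -p pics
python3 - <<'E'
from bench import robot, optics
import cv2,pickle,numpy as np
d={}
for n in("side","top"):
    f=optics.grab_frame(n);d[n]=f
    cv2.imwrite(f"pics/{n}0.png",f["color"][...,::-1])
    for l in("blue_bin","red_bin","yellow_bin","rail_mid"):
        r=optics.trace(f,l) 
        print(n,l,[(round(q["score"],2),np.round(q["bbox"])) for q in r[:2]])
        if r: f[l]=r[0]["pixels"]
    print(f["camera_matrix"],f["k1"],f["rvec"],f["tvec"])
pickle.dump(d,open("d0.pkl","wb"))
s=robot.read_state();print(s["t"],s["position"],s["eef_rot"])
E
```

```text
side blue_bin [(0.89, array([239., 201., 284., 239.]))]
side red_bin [(0.94, array([236., 175., 273., 210.]))]
side yellow_bin [(0.61, array([242., 155., 276., 185.]))]
side rail_mid [(0.81, array([236., 218., 298., 319.]))]
[[465.22717661   0.         259.27228556]
 [  0.         465.22717661 194.1641345 ]
 [  0.           0.           1.        ]] -0.13124701807404393 [2.09879961 0.00378035 0.00974568] [-469.58197974   34.92894067 1271.43817682]
top blue_bin [(0.68, array([243., 160., 265., 204.]))]
top red_bin [(0.72, array([188., 168., 219., 209.]))]
top yellow_bin [(0.97, array([148., 172., 178., 208.]))]
top rail_mid [(0.71, array([294., 156., 369., 202.]))]
[[385.362512     0.         254.85014716]
 [  0.         385.362512   195.37413198]
 [  0.           0.           1.        ]] -0.11737951736215024 [ 2.18821623 -2.22455299  0.06517327] [-105.29539729  444.86436292 1078.39320141]
0.5 [ 282.39160665 -557.57718302  404.69510081] [[ 8.92124790e-01  4.51789064e-01 -1.00831738e-05]
 [ 4.51789064e-01 -8.92124790e-01 -7.18479989e-07]
 [-9.32005067e-06 -3.91449382e-06 -1.00000000e+00]]
```

View pics/side0.png

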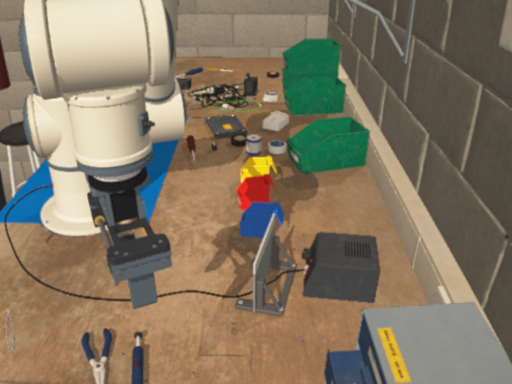

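View pics/top0.png

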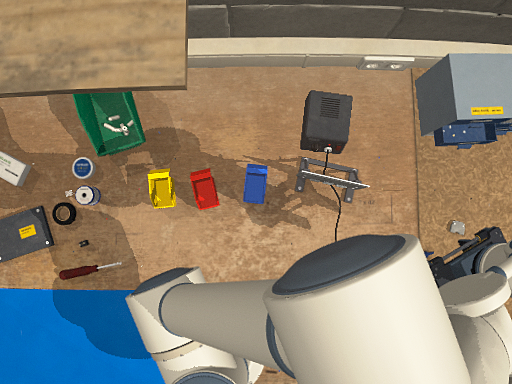

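The side view shows blue bin at (262,219), red (255,192), yellow (259,168), rack (267,268). In the top view they are at (256,184), (204,189), (162,190) and (333,180). I'll zoom in on the bins and the rack.

Run:
```python
import pickle,cv2,numpy as np
d=pickle.load(open("d0.pkl","rb"))
t=cv2.resize(d["top"]["color"][145:220,180:380],(800,300),interpolation=cv2.INTER_CUBIC)
a=cv2.resize(d["side"]["color"][170:245,220:320],(400,300),interpolation=cv2.INTER_CUBIC)
b=cv2.resize(d["side"]["color"][210:322,220:320],(268,300),interpolation=cv2.INTER_CUBIC)
im=np.vstack([t,np.hstack([a,b,np.zeros((300,132,3),np.uint8)])])
cv2.imwrite("pics/z0.png",im[...,::-1])
```

```text
(no output)
```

View pics/z0.png

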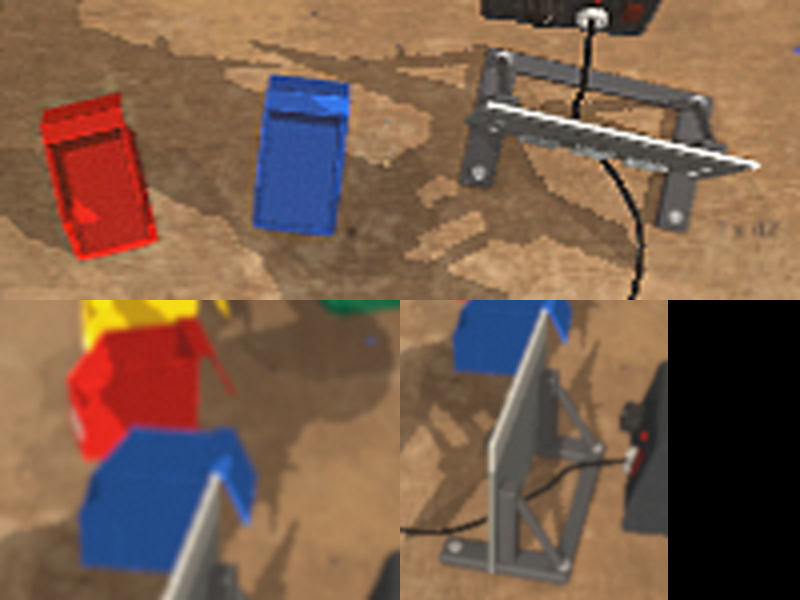

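The red and blue bins have their lips toward +x (up in the top view). The rail runs in the top view from about (302.5,171) to (369.5,187), and its front side faces the robot. Next I'll fit poses by silhouette.

```bash
cat > h.py <<'E'
import numpy as np,cv2
from scipy.optimize import minimize
def rt(f): return cv2.Rodrigues(np.array(f["rvec"],float))[0],np.array(f["tvec"],float).ravel()
def proj(f,P):
    R,t=rt(f);c=P@R.T+t;s=c[:,:2]/c[:,2:];s=s*(1+f["k1"]*(s**2).sum(1,keepdims=True))
    K=np.array(f["camera_matrix"]);return s*K[0,0]+K[:2,2]
def onplane(f,uv,z):
    K=np.array(f["camera_matrix"]);d=(np.array(uv,float)-K[:2,2])/K[0,0];s=d.copy()
    for _ in range(20): s=d/(1+f["k1"]*(s**2).sum())
    R,t=rt(f);r=R.T@np.r_[s,1];o=-R.T@t;return o+r*(z-o[2])/r[2]
def ext(p): return np.array([[x,y,z] for y in(-28,28) for x,z in p],float)
PIECES=[ext([(-40,0),(40,0),(40,75),(-14,70),(-40,34)]),ext([(40,72),(40,75),(49,75),(47,72)]),ext([(47,72),(49,75),(64,41),(61,41)])]
def Rz(a): c,s=np.cos(a),np.sin(a);return np.array([[c,-s,0],[s,c,0],[0,0,1]])
def sil(f,T,R,S=8):
    m=np.zeros((384*S//4*1,1),np.uint8)
    m=np.zeros((384*4,512*4),np.uint8)
    for p in PIECES:
        uv=(proj(f,p@R.T+T)+.5)*4-.5
        h=cv2.convexHull(uv.astype(np.float32))
        cv2.fillConvexPoly(m,np.round(h*16).astype(np.int32),255,shift=4)
    return cv2.resize(m,(512,384),interpolation=cv2.INTER_AREA)/255.
def fit(fs,masks,x0,ign=None,z=0):
    def cost(q):
        c=0
        for i,(f,m) in enumerate(zip(fs,masks)):
            e=abs(sil(f,np.array([q[0],q[1],z]),Rz(q[2]/50))-m)
            if ign is not None and ign[i] is not None:e=e[~ign[i]]
            c+=e.sum()
        return c
    best=None
    for a in(-.3,-.15,0,.15,.3):
        r=minimize(cost,[x0[0],x0[1],50*(x0[2]+a)],method="Nelder-Mead",options=dict(initial_simplex=np.array([x0[0],x0[1],50*(x0[2]+a)])+np.array([[0,0,0],[15,0,0],[0,15,0],[0,0,6]])))
        if best is None or r.fun<best.fun:best=r
    q=best.x;return q[0],q[1],np.degrees(q[2]/50),best.fun
E
python3 - <<'E'
from h import *
import pickle
d=pickle.load(open("d0.pkl","rb"));S,T=d["side"],d["top"]
e=[onplane(T,p,130) for p in((302.5,171.2),(369.5,186.8))]
print("rail ends",np.round(e,1),np.linalg.norm(e[0]-e[1]))
print("side proj",proj(S,np.array(e)),"seen (274.1,213.7),(254.3,262.3)")
print("from side",onplane(S,(274.1,213.7),130),onplane(S,(254.3,262.3),130))
for n in("blue_bin","red_bin","yellow_bin"):
    mT=T[n];v=np.argwhere(mT).mean(0)[::-1];c=onplane(T,v,35)
    for fs in([S,T],[T],[S]):
        ms=[f[n] for f in fs]
        ig=[None if f is T else cv2.dilate((S["rail_mid"]|(S["red_bin"] if n[0]=="y" else 0)|(S["blue_bin"] if n[0]!="b" else False)).astype(np.uint8),np.ones((3,3)))>0 for f in fs]
        print(n,np.round(c,0),np.round(fit(fs,ms,[c[0],c[1],0],ig),1),[m.sum() for m in ms])
E
```

```text
rail ends [[ 497.2 -232.5  130. ]
 [ 455.  -404.3  130. ]] 176.84845237232815
side proj [[272.64192714 214.06012965]
 [252.29116547 264.00034844]] seen (274.1,213.7),(254.3,262.3)
from side [ 500.36386726 -231.01205113  130.        ] [ 458.71267031 -399.19052781  130.        ]
blue_bin [ 475. -112.   35.] [ 463.5 -111.1   -7.3   86.1] [np.int64(1175), np.int64(804)]
blue_bin [ 475. -112.   35.] [ 463.8 -110.6   -7.2   33.3] [np.int64(804)]
blue_bin [ 475. -112.   35.] [ 463.5 -111.3   -7.3   47.3] [np.int64(1175)]
red_bin [463.  28.  35.] [451.3  24.2  12.9 121.5] [np.int64(924), np.int64(860)]
red_bin [463.  28.  35.] [451.6  24.5  13.3  59.5] [np.int64(860)]
red_bin [463.  28.  35.] [451.3  22.8  13.3  59.1] [np.int64(924)]
yellow_bin [466. 148.  35.] [455.1 144.9   3.4  95.3] [np.int64(559), np.int64(964)]
yellow_bin [466. 148.  35.] [455.  145.3   2.7  51.6] [np.int64(964)]
yellow_bin [466. 148.  35.] [455.6 142.7   5.8  37.4] [np.int64(559)]
```

>>> arm_command --rows '[{"translation":[0,0,0],"turn":0.95},{"translation":[0,0,0],"turn":0.95},{"translation":[0,0,0],"turn":0.95},{"translation":[0,0,0],"turn":0.95},{"translation":[0,0,0],"turn":0.95},{"translation":[0,0,0],"turn":0.95},{"translation":[0.2,-0.728,0],"turn":0},{"translation":[0.2,-0.728,0],"turn":0},{"translation":[0.2,-0.728,0],"turn":0},{"translation":[0.2,-0.728,0],"turn":0},{"translation":[0.2,-0.728,0],"turn":0},{"translation":[0.2,-0.728,0],"turn":0}]' --claw 91

```text
t: 1.5
position: [352.6, -389.1, 404.8]
eef_rot: [[0.992, -0.128, 0.0], [-0.128, -0.992, -0.0], [0.0, 0.0, -1.0]]
wrist_force: [0.8, -0.1, 0.4]
grip_width: 90.9
grip_force: 0.0
```

>>> arm_command --rows '[{"translation":[0.2,-0.728,0],"turn":0},{"translation":[0.2,-0.728,0],"turn":0},{"translation":[0.2,-0.728,0],"turn":0},{"translation":[0.2,-0.728,0],"turn":0},{"translation":[0.2,-0.728,0],"turn":0},{"translation":[0.2,-0.728,0],"turn":0},{"translation":[0.2,-0.728,0],"turn":0},{"translation":[0.2,-0.728,0],"turn":0},{"translation":[0.2,-0.728,0],"turn":0},{"translation":[0.2,-0.728,0],"turn":0},{"translation":[0,0,0],"turn":0},{"translation":[0,0,0],"turn":0}]'

```text
t: 2.5
position: [469.2, -110.6, 404.8]
eef_rot: [[0.992, -0.125, 0.0], [-0.125, -0.992, -0.0], [0.0, 0.0, -1.0]]
wrist_force: [0.3, -0.8, 0.1]
grip_width: 91.1
grip_force: 0.0
```

>>> arm_command --rows '[{"translation":[0,0,0.6],"turn":0},{"translation":[0,0,0.6],"turn":0},{"translation":[0,0,0.6],"turn":0},{"translation":[0,0,0.6],"turn":0},{"translation":[0,0,0.6],"turn":0},{"translation":[0,0,0.6],"turn":0},{"translation":[0,0,0.5],"turn":0},{"translation":[0,0,0.4],"turn":0},{"translation":[0,0,0],"turn":0},{"translation":[0,0,0],"turn":0}]'

```text
t: 3.33
position: [468.6, -112.5, 224.5]
eef_rot: [[0.992, -0.129, -0.001], [-0.129, -0.992, 0.0], [-0.001, -0.0, -1.0]]
wrist_force: [0.9, 0.3, -0.2]
grip_width: 91.4
grip_force: 0.0
```

Run:
```python
from bench import robot, optics
import cv2,numpy as np
a=optics.grab_frame("top")["color"];b=optics.grab_frame("side")["color"]
im=np.vstack([cv2.resize(a[140:220,220:380],(600,300),interpolation=cv2.INTER_CUBIC),cv2.resize(b[160:320,160:480],(600,300),interpolation=cv2.INTER_CUBIC)])
cv2.imwrite("pics/z1.png",im[...,::-1])
```

```text
(no output)
```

View pics/z1.png

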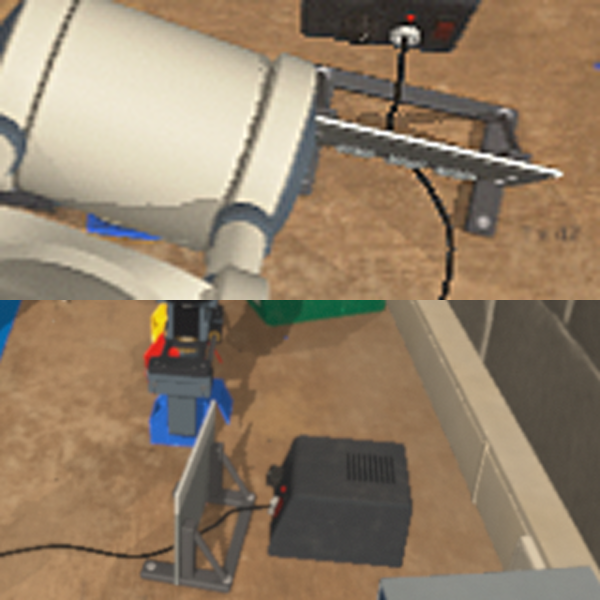

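The gripper straddles the blue bin (side crop around (190,410)) and nothing is in the way, so I'll close it.

>>> arm_command --rows '[{"translation":[0,0,0],"turn":0},{"translation":[0,0,0],"turn":0},{"translation":[0,0,0],"turn":0},{"translation":[0,0,0],"turn":0},{"translation":[0,0,0],"turn":0},{"translation":[0,0,0],"turn":0},{"translation":[0,0,0],"turn":0},{"translation":[0,0,0],"turn":0}]' --claw 45 --grip_force 18

```text
t: 4.1
position: [468.9, -111.8, 224.9]
eef_rot: [[0.992, -0.128, 0.0], [-0.128, -0.992, -0.0], [0.0, 0.0, -1.0]]
wrist_force: [-0.2, 0.1, 6.1]
grip_width: 55.8
grip_force: 18.0
```

>>> arm_command --rows '[{"translation":[0,0,-0.2],"turn":0},{"translation":[0,0,-0.4],"turn":0},{"translation":[0,0,-0.5],"turn":0},{"translation":[0,0,-0.5],"turn":0},{"translation":[0,0,-0.5],"turn":0},{"translation":[0,0,-0.5],"turn":0},{"translation":[0,0,-0.5],"turn":0},{"translation":[0,0,-0.5],"turn":0},{"translation":[0,0,-0.4],"turn":0},{"translation":[0,0,0],"turn":0}]'

```text
t: 4.93
position: [469.3, -111.9, 387.8]
eef_rot: [[0.992, -0.128, 0.004], [-0.128, -0.992, -0.002], [0.004, 0.001, -1.0]]
wrist_force: [1.6, 0.4, -0.4]
grip_width: 56.0
grip_force: 18.0
```

>>> arm_command --rows '[{"translation":[-0.03,0.4,0],"turn":0},{"translation":[-0.03,0.65,0],"turn":0},{"translation":[-0.03,0.75,0],"turn":0},{"translation":[-0.03,0.75,0],"turn":0},{"translation":[-0.03,0.75,0],"turn":0},{"translation":[-0.03,0.75,0],"turn":0},{"translation":[-0.03,0.5,0],"turn":0},{"translation":[-0.04,0.38,0],"turn":0},{"translation":[0,0,0],"turn":0.54},{"translation":[0,0,0],"turn":0.54},{"translation":[0,0,0],"turn":0},{"translation":[0,0,0],"turn":0}]'

```text
t: 5.93
position: [433.5, -306.0, 384.2]
eef_rot: [[0.971, -0.237, -0.001], [-0.237, -0.971, 0.001], [-0.001, -0.001, -1.0]]
wrist_force: [0.4, -0.0, -1.3]
grip_width: 55.4
grip_force: 18.0
```

```bash
cat > look.py <<'E'
import sys
from bench import robot, optics
from h import *
n=sys.argv[1]
s=robot.read_state();R=np.array(s["eef_rot"]);p=np.array(s["position"])
B=np.column_stack([R[:,0],-R[:,1],-R[:,2]])
O=p+172*R[:,2]-5*R[:,0]-np.array([0,0,52.7])
print("expected bin origin",O, "yaw",np.degrees(np.arctan2(R[1,0],R[0,0])))
ims=[]
for c in("side","top"):
    f=optics.grab_frame(c);im=f["color"].copy()
    for l in("blue_bin","rail_mid"):
        r=optics.trace(f,l);print(c,l,[(round(q["score"],2),np.round(q["bbox"])) for q in r[:1]])
    m=sil(f,O,B)
    ct=(proj(f,O[None])[0]).astype(int);x0,y0=ct[0]-50,ct[1]-60
    big=cv2.resize(im[y0:y0+100,x0:x0+100],(400,400),interpolation=cv2.INTER_CUBIC)
    mb=cv2.resize((m[y0:y0+100,x0:x0+100]*255).astype(np.uint8),(400,400))
    cs,_=cv2.findContours((mb>127).astype(np.uint8),0,1);cv2.drawContours(big,cs,-1,(0,255,0),1)
    rail=np.array([[500-1.6,-231.7,130],[456.9,-401.8,130.]])
    uv=(proj(f,rail)-[x0,y0]+.5)*4;cv2.line(big,*[tuple(map(int,q)) for q in uv],(255,0,255),1)
    ims.append(big);print(c,"crop origin",x0,y0)
cv2.imwrite(n,np.hstack(ims)[...,::-1])
E
python3 look.py pics/z2.png
```

```text
expected bin origin [ 428.5535719  -304.64735799  159.49521364] yaw -13.721750873575125
side blue_bin [(0.9, array([214., 183., 273., 231.]))]
side rail_mid [(0.85, array([235., 217., 299., 315.]))]
side crop origin 189 160
top blue_bin [(0.45, array([335., 205., 348., 218.]))]
top rail_mid [(0.69, array([295., 156., 338., 192.]))]
top crop origin 283 137
```

View pics/z2.png

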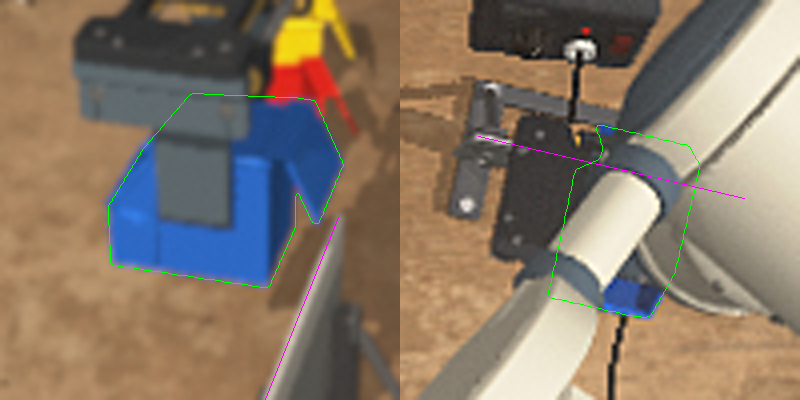

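The overlay agrees with both views: the side crop matches the bin outline, and the rail line is within about 2 mm. I'll lower it so the flange passes the rail top, then check.

>>> arm_command --rows '[{"translation":[0.05,0,0.2],"turn":0},{"translation":[0,0,0.3],"turn":0},{"translation":[0,0,0.3],"turn":0},{"translation":[0,0,0.3],"turn":0},{"translation":[0,0,0.3],"turn":0},{"translation":[0,0,0.2],"turn":0},{"translation":[0,0,0.2],"turn":0},{"translation":[0,0,0.1],"turn":0},{"translation":[0,0,0.1],"turn":0},{"translation":[0,0,0],"turn":0},{"translation":[0,0,0],"turn":0}]'

```text
t: 7.15
position: [435.8, -306.7, 304.9]
eef_rot: [[0.971, -0.239, 0.0], [-0.239, -0.971, -0.0], [0.0, 0.0, -1.0]]
wrist_force: [0.5, -0.4, -2.0]
grip_width: 55.8
grip_force: 18.0
```

```bash
python3 look.py pics/z3.png
```

```text
expected bin origin [ 430.94029467 -305.50577191   80.15529759] yaw -13.821426157840428
side blue_bin [(0.6, array([222., 219., 276., 260.]))]
side rail_mid [(0.96, array([235., 216., 296., 316.]))]
side crop origin 191 192
top blue_bin []
top rail_mid []
top crop origin 277 137
```

View pics/z3.png

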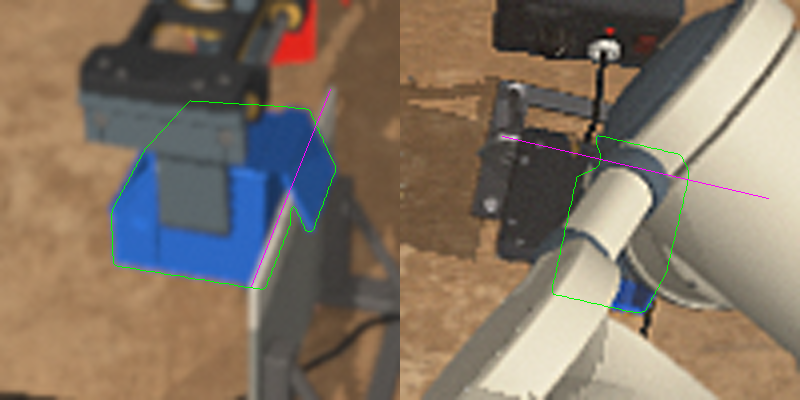

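The rail is inside the lip mouth: the flange shows behind it at (310,200) in the side crop, with no contact force. I'll lower further while easing toward the rail.

>>> arm_command --rows '[{"translation":[0.03,0,0.08],"turn":0},{"translation":[0.03,0,0.08],"turn":0},{"translation":[0.02,0,0.08],"turn":0},{"translation":[0.02,0,0.08],"turn":0},{"translation":[0,0,0.06],"turn":0},{"translation":[0,0,0],"turn":0},{"translation":[0,0,0],"turn":0}]'

```text
t: 8.03
position: [439.5, -307.5, 289.3]
eef_rot: [[0.971, -0.239, -0.0], [-0.239, -0.971, 0.0], [-0.0, -0.0, -1.0]]
wrist_force: [-0.1, 0.8, -2.0]
grip_width: 55.7
grip_force: 18.0
```

>>> arm_command --rows '[{"translation":[0.02,0,0.05],"turn":0},{"translation":[0.02,0,0.05],"turn":0},{"translation":[0,0,0.04],"turn":0},{"translation":[0,0,0],"turn":0},{"translation":[0,0,0],"turn":0}]'

```text
t: 8.45
position: [441.1, -307.9, 283.8]
eef_rot: [[0.971, -0.239, -0.0], [-0.239, -0.971, 0.0], [-0.0, -0.0, -1.0]]
wrist_force: [0.2, 0.5, -2.1]
grip_width: 56.2
grip_force: 18.0
```

>>> arm_command --rows '[{"translation":[0,0,0.04],"turn":0},{"translation":[0,0,0],"turn":0},{"translation":[0,0,0],"turn":0}]'

```text
t: 8.7
position: [441.2, -308.0, 282.4]
eef_rot: [[0.971, -0.239, 0.0], [-0.239, -0.971, -0.0], [0.0, 0.0, -1.0]]
wrist_force: [0.4, -0.3, 0.8]
grip_width: 56.0
grip_force: 18.0
```

>>> arm_command --rows '[{"translation":[0,0,0],"turn":0},{"translation":[0,0,0],"turn":0},{"translation":[0,0,0],"turn":0},{"translation":[0,0,0],"turn":0},{"translation":[0,0,0],"turn":0},{"translation":[0,0,0],"turn":0},{"translation":[0,0,0],"turn":0},{"translation":[0,0,0],"turn":0}]' --claw 91

```text
t: 9.37
position: [441.1, -307.9, 282.3]
eef_rot: [[0.971, -0.239, -0.0], [-0.239, -0.971, 0.0], [-0.0, -0.0, -1.0]]
wrist_force: [0.1, -0.4, -0.4]
grip_width: 91.1
grip_force: 0.0
```

```bash
python3 look.py pics/z4.png
```

```text
expected bin origin [ 436.26303957 -306.74497979   57.61250845] yaw -13.819489300875475
side blue_bin [(0.69, array([224., 228., 276., 270.]))]
side rail_mid []
side crop origin 193 201
top blue_bin [(0.6, array([331., 203., 334., 210.]))]
top rail_mid [(0.89, array([296., 159., 324., 191.]))]
top crop origin 276 135
```

View pics/z4.png

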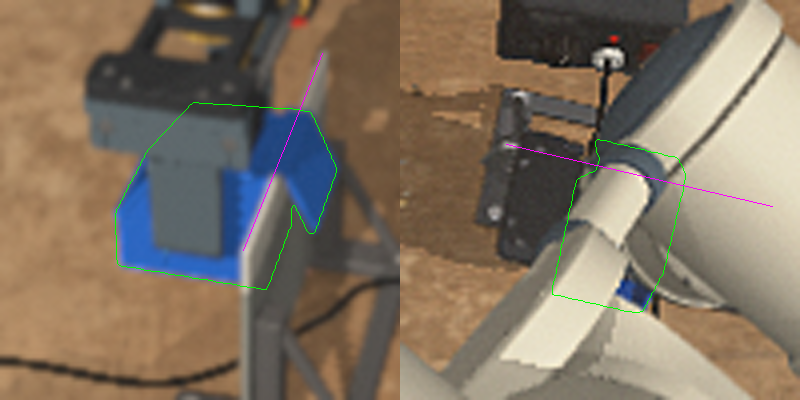

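The bin hangs at the expected place, with its lip over the rail at (300,140) in the side crop. I'll retreat straight up, slowly at first.

>>> arm_command --rows '[{"translation":[0,0,-0.1],"turn":0},{"translation":[0,0,-0.2],"turn":0},{"translation":[0,0,-0.3],"turn":0},{"translation":[0,0,-0.4],"turn":0},{"translation":[0,0,-0.5],"turn":0},{"translation":[0,0,-0.6],"turn":0},{"translation":[0,0,-0.6],"turn":0},{"translation":[0,0,-0.6],"turn":0},{"translation":[0,0,-0.4],"turn":0}]'

```text
t: 10.42
position: [441.1, -307.9, 433.5]
eef_rot: [[0.971, -0.239, 0.002], [-0.239, -0.971, -0.002], [0.002, 0.001, -1.0]]
wrist_force: [0.0, -0.8, 1.0]
grip_width: 91.0
grip_force: 0.0
```

>>> arm_command --rows '[{"translation":[0,0.4,0],"turn":0},{"translation":[0,0.6,0],"turn":0},{"translation":[0,0.6,0],"turn":0},{"translation":[0,0.6,0],"turn":0},{"translation":[0,0.6,0],"turn":0},{"translation":[0,0.6,0],"turn":0},{"translation":[0,0.6,0],"turn":0},{"translation":[0,0.6,0],"turn":0},{"translation":[0,0.4,0],"turn":0},{"translation":[0,0,0],"turn":0},{"translation":[0,0,0],"turn":0}]'

```text
t: 11.33
position: [393.0, -502.5, 430.7]
eef_rot: [[0.971, -0.24, 0.0], [-0.24, -0.971, -0.0], [0.0, -0.0, -1.0]]
wrist_force: [0.2, 1.0, -0.2]
grip_width: 91.0
grip_force: 0.0
```

Run:
```python
from bench import optics
from h import *
fs=[optics.grab_frame(c) for c in("side","top")]
x0,y0=190,200;big=[]
for f,(x,y) in zip(fs,((200,190),(285,130))):
    im=f["color"].copy();g=cv2.resize(im[y:y+100,x:x+100],(400,400),interpolation=cv2.INTER_CUBIC)
    m=cv2.resize((sil(f,np.array([477.8-.971*42,-309+.0,57]),Rz(np.radians(-13.8)))[y:y+100,x:x+100]*255).astype(np.uint8),(400,400))
    cs,_=cv2.findContours((m>127).astype(np.uint8),0,1);cv2.drawContours(g,cs,-1,(0,255,0),1);big.append(g)
    for n in("blue_bin","red_bin","yellow_bin"):
        r=optics.spot_in(f,n);print(n,[(round(q["score"],2),np.round(q["bbox"])) for q in r[:1]])
cv2.imwrite("pics/z5.png",np.hstack(big)[...,::-1])
```

```text
blue_bin [(0.59, array([223., 225., 277., 270.]))]
red_bin [(0.95, array([237., 175., 279., 212.]))]
yellow_bin [(0.87, array([250., 156., 278., 178.]))]
blue_bin [(0.92, array([320., 167., 347., 214.]))]
red_bin [(0.55, array([188., 168., 218., 207.]))]
yellow_bin [(0.92, array([149., 170., 178., 209.]))]
```

View pics/z5.png

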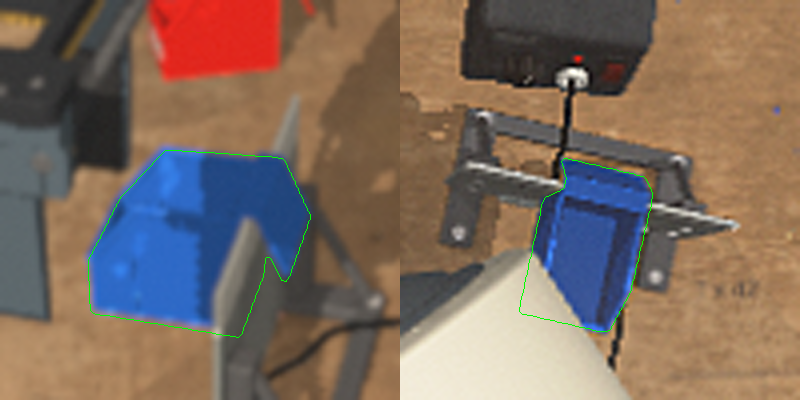

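The bin hangs level on the rail. Its outline matches the predicted settled pose in both views, and the red and yellow bins haven't moved.

```bash
python3 -c "
from bench import robot
print(robot.sign_off())"
```

```text
the job is handed in; nothing more can be done
None
```

The blue bin hangs level on the rail by the full width of its lip, the red and yellow bins were not disturbed, and the job is handed in; the sign-off returned no verdict.

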